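Roll the cue extension to the strip

TASK

Check the long cue extension for warp the usual way: roll it over the pool table's cloth with the fingertips, never lifting it, until it lies at rest along the middle of the white paper strip. Leave the short extension where it lies.

Things in the scene. Friction and masses are not known exactly. Their poses are not given: they have to be found in the camera images.
- long_ext_center (a point): centre of the long extension: a pale-wood cylinder 40 mm across, 160 mm long, about 150 g, one end black rubber, one brass; 20 mm above the cloth, top at 40 mm. x runs along it; y and z turn as it rolls. It starts nearly parallel to the strip, 80-130 mm to either side. Pressed on top and pushed without slip it travels half as far as the pusher; let go at 0.1 m/s it rolls on about 10 mm.
- strip: the mark: a flat white paper strip stuck on the cloth, 220 mm long, 30 mm wide, under 1 mm thick (nothing can catch on it). Origin at its centre on the cloth; x runs along its length, y across it, z up.
- short_ext_center (a point): centre of the short cue extension, which is to be left alone: the same make and 40 mm diameter but only 80 mm long, lying on the cloth on the other side of the strip, 80 to 130 mm from it. x along its length.
Not all that is in view belongs to the job. What is shaped like the part that bears long_ext_center but turquoise is not meant.

How it is judged (in metres and radians):
On the way:
1. the long extension has rolled over, well past a quarter turn (angle between long_ext_center's own z axis and vertical above 1.9 rad), for 0.05 s.
At the end, for the whole second after the job is handed in: The long extension lies on the cloth at rest along the strip: its centre within 15 mm of the strip's centre line and within 50 mm of the strip's middle lengthways, its length within 14 degrees of the strip's. The short extension is within 20 mm of where it started (y of long_ext_center in the frame of strip between -0.015 and 0.015 m and x of long_ext_center in the frame of strip between -0.05 and 0.05 m and angle between the x axis of long_ext_center and the x axis of strip, either way round below 0.25 rad and height (world z) of long_ext_center below 0.025 m and linear speed of long_ext below 0.01 m/s and distance of short_ext_center from where it was at the start of the episode below 0.02 m); the robot touches nothing.
It fails at once if the long extension is lifted off the cloth (by 12 mm or more) (height (world z) of long_ext_center above 0.032 m).
It fails at once if the short extension is moved by more than 20 mm (distance of short_ext_center from where it was at the start of the episode above 0.02 m).
It also fails if it takes over 58 s, if anything falls off the work surface, if the arm or the gripper's body presses on something with over 40 N, if the wrist force passes 120 N, or if a joint passes its speed limit or range.

ROBOT

A 7-joint arm with a two-finger parallel gripper is mounted at the origin on the work surface. World frame = base frame: x ahead of the robot, y to its left, z up, the work surface at z = 0. Lengths are in mm, angles in rad, forces in N, time in s.
With the tool pointing down it reaches from about 400 to 875 mm from the base axis. Payload 4.4 kg.
Tool frame: the origin (TCP) lies midway between the tips of the shut fingers; the grasp point (between the pads) lies 19 mm behind it; z points along the fingers, y is the line along which they close (so a half turn about z gives the same grasp; the last joint's range is limited). The gripper opens to 85 mm and grips with 20 to 120 N. Pads are 22 mm wide; open, the fingers measure 114 mm over their backs; the gripper's body (76 mm by 85 mm) begins 54 mm behind the grasp point. The pads swing forward as they close: fully open they stand 13 mm farther back than shut.
Start: joints at [-1.402, 0.628, 0.038, 1.517, -0.027, 0.996, -0.02], TCP at [151.196, 632.185, 231.313] pointing down, gripper open.
Joint ranges: [-3.06, 3.06], [-0.37, 2.12], [-1.25, 1.32], [0.18, 2.47], [-1.1, 4.24], [0.23, 1.98], [-2.94, 2.94]. Speed limits (rad/s): [2.57, 2.57, 3.14, 3.14, 3.14, 3.14, 3.14].

INTERFACE

Orientations are given as [roll, pitch, yaw] about the fixed x, y, z axes, in that order (R = Rz(yaw) Ry(pitch) Rx(roll)).
In Python, from cell import telemetry, eyes, ctrl, finder gives the robot as it stands.
- The arm moves only by the tool move_arm, never from a script. Its argument "steps" is a list of rows, each a list of 7 numbers: the turn, a rotation vector about the world's x, y, z in degrees, then the shift along the world's x, y, z in m, then the finger opening in m, from 0 to 0.0854. A call has 1 to 5 rows; each row shifts and turns the commanded pose from where the row before left it; what a row does not reach is not made up. A row lasts 1/10 s, in which the tool goes at most 50 mm and 8.59 degrees, less where a joint would pass 70% of its speed; a pose out of reach is approached as far as the arm can. A call with a gripper value outside its range is refused whole. The fingers move at their own pace and stop on an object; the grip force is fixed at half the most. Time passes only in rows, so rows that do not move let the fingers close. It gives the time, the measured TCP pose, the force, the opening and the grip force at its end, in the units of the state.
- telemetry.read_state(): the state, without advancing time (a new reading comes with each control period).
- eyes.get_image(name): name is "side" or "top"; returns (picture, depth): 384x512x3 uint8, blue, green, red; 384x512 float32, mm along the optical axis (not along the pixel's ray), 0 where there is no reading.
- eyes.calibration(name): a dict with "fx", "fy", "cx", "cy" (pixels), "distortion" ([k1, k2, p1, p2, k3] as OpenCV has them; the pictures are not rectified), "position" and "attitude" of the camera in the world. Camera axes: x right, y down, z forward; pixel columns grow to the right and rows downward; lengths in mm; the calibration is good to about 2 mm. A picture is of the moment at which its call begins. calibration takes no time and is no camera call.
- ctrl.finish_job(): hands the job in; it is judged then, once.
Trained networks look in the newest picture that a camera, given by its name, has taken for a name from the list of things; names that differ only in an ending like _2 or _b are one class to them, and where a whole thing is asked for, a point or a joint stands for the part that bears it (a point fixed in the world has none). Each returns a list of dicts, best first, with "confidence" (0 to 1); they miss things now and then, are a little off and sometimes report something else, mostly with a low value. They report only what shows in the picture. A call takes as long as a camera call. They do not tell look-alikes from the thing itself.
- finder.boxes_of(camera, name): "location" ([x, y, z] in mm, in the coordinates of the camera as it stood for that picture, good to about 4 mm: the middle of the surface that is visible of it).
- finder.cut_out(camera, name): "mask" (384x512 bool, what is visible of it).
- finder.pinpoint(camera, name): "location" ([x, y, z] in mm, in the coordinates of the camera as it stood for that picture, good to about 4 mm: a listed point, or the origin of a listed thing).
The state is a dict: "clock": time; "qpos": joint angles; "qd": joint speeds; "tau": joint torques, N m; "eef_pos": TCP position; "tool_rot": TCP orientation; "force": force on the tool from outside, world axes, zero at the start; "torque": the same for the moment, N m; "width": finger opening in mm; "gripper_force": force on a finger pad.
Only numpy, scipy, OpenCV 4.12 (cv2) and the standard library are available. Lean on these libraries where they do the work, as an engineer would, in place of code of your own. Each camera call takes 0.05 s, during which the arm holds its last target. There are 200 camera calls.

## Working session

There is one attempt and no reset: what is moved stays moved. The work goes in short steps, Python scripts to look and compute and a tool call to move; the robot and the scene stay as the last step left them, time stands still between calls to the robot, and variables do not carry over. Pictures are saved under pics/ and viewed, at most 10 in all, crops included, and the job is handed in when it is done.

Besides the shell and the picture viewer there is one more tool, called after "Call:" as name(argument=value, ...) on one line, values as JSON. move_arm: Moves the arm, as the interface text tells. Its arguments: {"type":"object","properties":{"steps":{"type":"array"}},"required":["steps"]}

```bash
mkdir -p pics; cat > h.py <<'E'
import numpy as np,cv2
from scipy.spatial.transform import Rotation as R
from cell import telemetry,eyes,ctrl,finder
def pose(c):
    k=eyes.calibration(c);a=np.array(k["attitude"],float)
    M=a if a.shape==(3,3) else R.from_euler('xyz',a).as_matrix()
    return k,M,np.array(k["position"],float)
def w(c,p):
    k,M,t=pose(c);return M@np.array(p)+t
def cloud(c,mask,d):
    k,M,t=pose(c);v,u=np.nonzero(mask&(d>0))
    K=np.array([[k["fx"],0,k["cx"]],[0,k["fy"],k["cy"]],[0,0,1]])
    n=cv2.undistortPoints(np.c_[u,v].astype(float)[:,None],K,np.array(k["distortion"]))[:,0]
    z=d[v,u];return (np.c_[n*z[:,None],z])@M.T+t
def fit(P):
    c=np.median(P,0);q=P[:,:2];r=cv2.minAreaRect(q.astype(np.float32))
    b=cv2.boxPoints(r);e=[b[1]-b[0],b[2]-b[1]];e=max(e,key=np.linalg.norm)
    return np.round(r[0],1),np.round(r[1],1),round(np.degrees(np.arctan2(e[1],e[0]))%180,1),np.round(c,1)
E
python3 - <<'E'
from h import *
print(eyes.calibration("top"))
for c in("top","side"):
    im,d=eyes.get_image(c);cv2.imwrite(f"pics/{c}0.png",im)
    for n in("long_ext_center","strip","short_ext_center"):
        for m in finder.cut_out(c,n):
            P=cloud(c,m["mask"],d);v,u=np.nonzero(m["mask"])
            print(c,n,round(m["confidence"],2),int(u.mean()),int(v.mean()),len(P),fit(P) if len(P)>5 else "")
print(telemetry.read_state())
E
```

```text
{'fx': 498.1783016128865, 'fy': 498.1783016128865, 'cx': 258.86054226025726, 'cy': 182.1733159620105, 'distortion': array([-0.15213612,  0.        ,  0.        ,  0.        ,  0.        ]), 'position': array([ 437.30731609,  133.85905693, 1115.55595541]), 'attitude': array([-2.99621003e+00,  2.47866735e-04, -1.54529917e+00])}
top long_ext_center 0.93 300 212 1361 (array([535.5,  42.1]), array([ 43.6, 167.5]), np.float32(162.0), array([531.3,  45.2,  36. ]))
top long_ext_center 0.92 229 177 1283 (array([606.2, 202.7]), array([ 43.5, 159.9]), np.float32(150.4), array([604. , 201.9,  36.1]))
top long_ext_center 0.64 124 261 1360 (array([411.6, 435.5]), array([ 44.2, 172. ]), np.float32(119.1), array([413.9, 426.3,  35.7]))
top long_ext_center 0.61 232 273 1306 (array([395.5, 192.4]), array([160.3,  41.8]), np.float32(11.3), array([394.8, 190.3,  36.2]))
top long_ext_center 0.56 315 107 1234 (array([774. ,  13.5]), array([161.3,  40.2]), np.float32(47.7), array([769.5,  13.9,  36.3]))
top strip 0.85 352 225 1274 (array([509.8, -76.1]), array([ 31.6, 220.3]), np.float32(163.6), array([ 5.
[... 1131 characters left out ...]
.4, 'qpos': array([-1.40180715,  0.6285599 ,  0.03849474,  1.51752368, -0.02697726,
        0.9962793 , -0.02001479]), 'qd': array([ 1.50843191e-05, -2.37399874e-04, -2.12720420e-04, -1.79186806e-03,
        1.88744411e-03,  2.07879166e-04,  1.68236033e-03]), 'tau': array([-7.31137534e-04, -5.62668335e+01,  1.22387934e+00, -1.93479127e+01,
        1.08867983e-02,  4.24842176e-03, -2.27200914e-06]), 'eef_pos': array([151.18085507, 632.10783439, 231.16997236]), 'tool_rot': array([-3.14134059e+00, -6.14542170e-06,  2.90677750e+00]), 'force': array([-0.30208373,  0.03519586,  0.18079677]), 'torque': array([ 0.04087579, -0.02134062, -0.02193478]), 'gripper_force': 0.0, 'width': 85.18405172795676}
```

View pics/top0.png

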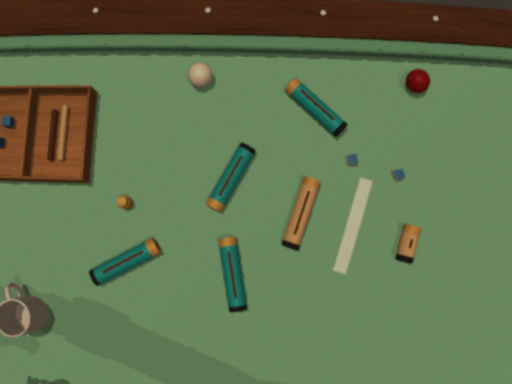

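```bash
python3 -c "
import cv2
a=cv2.imread('pics/top0.png')[170:300,200:430];cv2.imwrite('pics/crop0.png',cv2.resize(a,None,fx=3.4,fy=3.4))"
```

```text
(no output)
```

View pics/crop0.png

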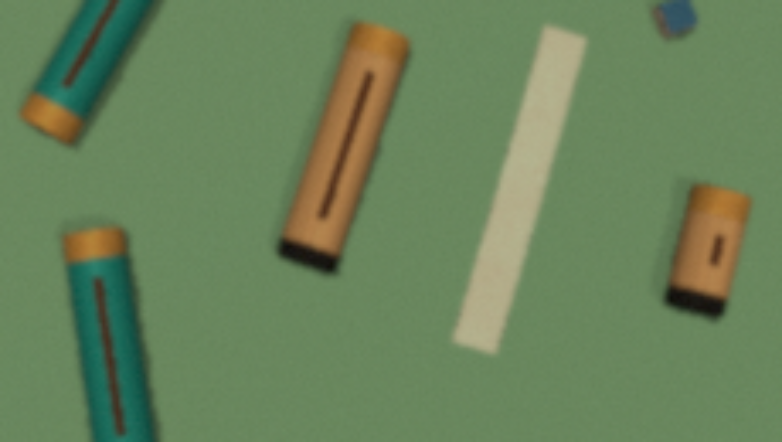

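The pale-wood cylinder at px (300,212), with one black and one brass end, is the long extension. The cylinders at (229,177), (124,261), (232,273) and (315,107) are turquoise, so they're decoys. The strip is at (352,225) and the short extension at (407,242).

The long extension is at about (533,44) and has to travel about 121 mm along (-0.28,-0.96). I'll push it from behind with both spread fingertips, which rolls it.

Call:
move_arm(steps=[[0,0,-6.2,0.027,-0.035,0,0.07],[0,0,-6.2,0.027,-0.035,0,0.07],[0,0,-6.2,0.027,-0.035,0,0.07],[0,0,-6.2,0.027,-0.035,0,0.07],[0,0,-6.2,0.027,-0.035,0,0.07]])

```text
clock: 0.9
eef_pos: [287.1, 455.8, 231.6]
tool_rot: [3.141, -0.0, 2.361]
force: [-0.1, -0.2, 0.9]
width: 69.9
gripper_force: 0.0
```

Call:
move_arm(steps=[[0,0,-6.2,0.027,-0.035,0,0.07],[0,0,-6.2,0.027,-0.035,0,0.07],[0,0,-6.2,0.027,-0.035,0,0.07],[0,0,-6.2,0.027,-0.035,0,0.07],[0,0,-6.2,0.027,-0.035,0,0.07]])

```text
clock: 1.4
eef_pos: [422.1, 280.9, 231.6]
tool_rot: [3.141, -0.001, 1.821]
force: [0.4, 1.2, -0.1]
width: 70.1
gripper_force: 0.0
```

Call:
move_arm(steps=[[0,0,-6.2,0.027,-0.035,0,0.07],[0,0,-6.2,0.027,-0.035,0,0.07],[0,0,-6.2,0.027,-0.035,0,0.07],[0,0,-6.2,0.027,-0.035,0,0.07],[0,0,-6.2,0.027,-0.035,0,0.07]])

```text
clock: 1.9
eef_pos: [557.2, 105.9, 231.6]
tool_rot: [3.141, -0.001, 1.28]
force: [1.2, 0.8, -0.4]
width: 69.8
gripper_force: 0.0
```

Call:
move_arm(steps=[[0,0,0,0,0,0,0.07],[0,0,0,0,0,0,0.07]])

```text
clock: 2.1
eef_pos: [556.5, 106.1, 231.2]
tool_rot: [-3.142, 0.0, 1.282]
force: [0.1, 0.5, -0.2]
width: 70.0
gripper_force: 0.0
```

Call:
move_arm(steps=[[0,0,0,0,0,-0.045,0.07],[0,0,0,0,0,-0.045,0.07],[0,0,0,0,0,-0.045,0.07],[0,0,0,0,0,-0.045,0.07],[0,0,0,0,0,-0.02,0.07]])

```text
clock: 2.6
eef_pos: [552.7, 109.3, 27.7]
tool_rot: [-3.135, 0.001, 1.287]
force: [-0.3, 1.0, 0.3]
width: 70.3
gripper_force: 0.0
```

Call:
move_arm(steps=[[0,0,0,0,0,-0.01,0.07],[0,0,0,0,0,-0.01,0.07],[0,0,0,0,0,-0.005,0.07],[0,0,0,0,0,0,0.07]])

```text
clock: 3.0
eef_pos: [556.4, 107.6, 6.7]
tool_rot: [3.141, -0.001, 1.284]
force: [0.9, -0.6, 0.2]
width: 70.0
gripper_force: 0.0
```

```bash
python3 - <<'E'
from h import *
im,d=eyes.get_image("side");cv2.imwrite("pics/s1.png",im);print(telemetry.read_state()["eef_pos"])
E
```

```text
[556.70387192 107.51363942   7.04904818]
```

View pics/s1.png

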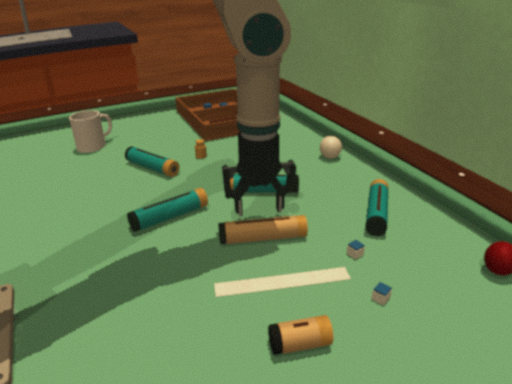

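The fingers are behind the extension and spread along it, at px (240,210) and (280,210). I'll push slowly.

Call:
move_arm(steps=[[0,0,0,-0.002,-0.0067,-0.003,0.07],[0,0,0,-0.002,-0.0067,0,0.07],[0,0,0,-0.002,-0.0067,0,0.07],[0,0,0,-0.0014,-0.0048,0,0.07],[0,0,0,-0.0014,-0.0048,0,0.07]])

```text
clock: 3.55
eef_pos: [547.3, 76.7, 3.5]
tool_rot: [3.141, -0.0, 1.283]
force: [0.1, -0.3, 0.2]
width: 70.3
gripper_force: 0.0
```

Call:
move_arm(steps=[[0,0,0,-0.0014,-0.0048,0,0.07],[0,0,0,-0.0014,-0.0048,0,0.07],[0,0,0,-0.0014,-0.0048,0,0.07],[0,0,0,-0.0014,-0.0048,0,0.07],[0,0,0,-0.0014,-0.0048,0,0.07]])

```text
clock: 4.05
eef_pos: [540.3, 53.1, 3.3]
tool_rot: [-3.142, -0.0, 1.284]
force: [-0.1, 0.7, 0.6]
width: 69.9
gripper_force: 0.1
```

Call:
move_arm(steps=[[0,0,0,-0.0014,-0.0048,0,0.07],[0,0,0,-0.0014,-0.0048,0,0.07],[0,0,0,-0.0014,-0.0048,0,0.07],[0,0,0,-0.0014,-0.0048,0,0.07],[0,0,0,-0.0014,-0.0048,0,0.07]])

```text
clock: 4.55
eef_pos: [533.3, 29.1, 3.3]
tool_rot: [3.142, -0.0, 1.284]
force: [-0.2, 0.6, -0.3]
width: 70.3
gripper_force: 0.1
```

```bash
cat > look.py <<'E'
from h import *
im,d=eyes.get_image("top");im2,d2=eyes.get_image("side")
for c,dd in(("top",d),("side",d2)):
    for m in finder.cut_out(c,"long_ext_center"):
        P=cloud(c,m["mask"],dd)
        if len(P)<50: continue
        r=fit(P);q=r[3][:2]-[509.5,-75.5];q0=r[0]-[509.5,-75.5]
        if abs(q[1])<150: print(c,round(m["confidence"],2),len(P),r,"along",q@[.96,-.281],"across med/rect",q@[-.281,-.96],q0@[-.281,-.96])
cv2.imwrite("pics/both.png",cv2.resize(np.hstack([im[130:330,180:450],im2[130:330,180:450]]),(800,296)))
t=telemetry.read_state();print(t["eef_pos"],t["force"],"tcp across",(t["eef_pos"][:2]-[509.5,-75.5])@[-.281,-.96])
E
python3 look.py
```

```text
top 0.95 1231 (array([777.5,  10.3]), array([160.5,  50.2]), np.float32(48.1), array([770.6,  14.4,  36.3])) along 225.3941 across med/rect -159.67310000000003 -157.676
side 0.93 2266 (array([530.1,  15.2]), array([ 85.1, 178.3]), np.float32(162.3), array([510.2, -12.6,  32.2])) along -17.00290000000001 across med/rect -60.58069999999999 -92.8606
[533.38169839  29.42543241   3.30731029] [ 0.05351136 -0.9203865  -0.77965911] tcp across -107.439172358546
```

View pics/both.png

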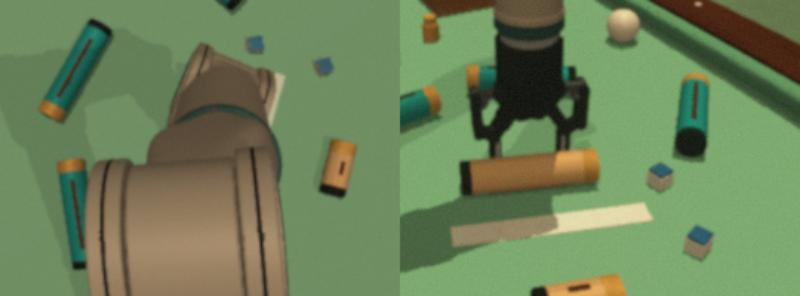

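It's rolling ahead of both fingertips: the black line has turned out of sight, and its axis (px 530,170 in the right half) is still parallel to the strip. About 72 mm is left.

Call:
move_arm(steps=[[0,0,0,-0.0014,-0.0048,0,0.07],[0,0,0,-0.0014,-0.0048,0,0.07],[0,0,0,-0.0014,-0.0048,0,0.07],[0,0,0,-0.0014,-0.0048,0,0.07],[0,0,0,-0.0014,-0.0048,0,0.07]])

```text
clock: 5.25
eef_pos: [526.3, 4.9, 3.3]
tool_rot: [3.142, 0.0, 1.283]
force: [-0.1, 0.7, 0.1]
width: 70.0
gripper_force: 0.0
```

Call:
move_arm(steps=[[0,0,0,-0.0014,-0.0048,0,0.07],[0,0,0,-0.0014,-0.0048,0,0.07],[0,0,0,-0.0014,-0.0048,0,0.07],[0,0,0,-0.0014,-0.0048,0,0.07],[0,0,0,-0.0014,-0.0048,0,0.07]])

```text
clock: 5.75
eef_pos: [519.3, -18.9, 3.3]
tool_rot: [3.142, -0.0, 1.284]
force: [-0.6, 0.2, -0.6]
width: 69.9
gripper_force: 0.1
```

Call:
move_arm(steps=[[0,0,0,-0.0012,-0.004,0,0.07],[0,0,0,-0.0008,-0.003,0,0.07],[0,0,0,-0.0006,-0.002,0,0.07],[0,0,0,-0.0003,-0.001,0,0.07],[0,0,0,0,0,0,0.07]])

```text
clock: 6.25
eef_pos: [516.5, -28.6, 3.3]
tool_rot: [-3.142, -0.0, 1.284]
force: [-0.3, 0.6, 0.4]
width: 70.1
gripper_force: 0.0
```

```bash
python3 look.py
```

```text
top 0.83 1265 (array([777.5,   9.7]), array([160. ,  50.8]), np.float32(47.5), array([769.8,  13.9,  36. ])) along 224.76659999999995 across med/rect -158.9683 -157.1
side 0.61 2545 (array([504.2, -39.6]), array([ 80.6, 159.2]), np.float32(162.8), array([493. , -67.6,  33.1])) along -18.059900000000003 across med/rect -2.9475000000000042 -32.97469999999999
side 0.55 996 (array([772.7,  12.2]), array([160.7,  38.6]), np.float32(47.5), array([749. , -14.3,  35.5])) along 212.72279999999998 across med/rect -126.0515 -158.15120000000002
[516.54851038 -28.26380596   3.28060918] [-0.51962308  1.12074934 -0.84746374] tcp across -47.32737769985372
```

View pics/both.png

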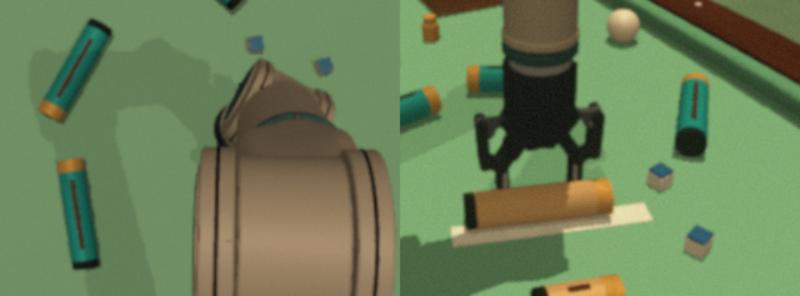

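It's now on the strip's near edge (px 540,205), about 13 mm short, so it needs a little more.

Call:
move_arm(steps=[[0,0,0,-0.0008,-0.003,0,0.07],[0,0,0,-0.0008,-0.003,0,0.07],[0,0,0,-0.0008,-0.003,0,0.07],[0,0,0,-0.0006,-0.002,0,0.07],[0,0,0,-0.0003,-0.001,0,0.07]])

```text
clock: 6.95
eef_pos: [513.1, -41.0, 3.3]
tool_rot: [-3.142, 0.0, 1.283]
force: [0.3, 0.7, -0.6]
width: 70.1
gripper_force: 0.0
```

Call:
move_arm(steps=[[0,0,0,0,0,0,0.07],[0,0,0,0.003,0.01,0,0.07],[0,0,0,0.006,0.02,0,0.07],[0,0,0,0.01,0.035,0,0.07],[0,0,0,0.01,0.035,0,0.07]])

```text
clock: 7.45
eef_pos: [542.6, 61.2, 3.3]
tool_rot: [-3.142, -0.0, 1.283]
force: [1.3, 0.2, 1.1]
width: 70.0
gripper_force: 0.0
```

Call:
move_arm(steps=[[0,0,0,0,0,0.04,0.07],[0,0,0,0,0,0.045,0.07],[0,0,0,0,0.03,0.04,0.07],[0,0,0,0,0.045,0.02,0.07],[0,0,0,0,0.045,0,0.07]])

```text
clock: 7.95
eef_pos: [544.3, 182.2, 152.0]
tool_rot: [3.136, -0.004, 1.283]
force: [0.7, 0.7, 0.5]
width: 69.8
gripper_force: 0.0
```

Call:
move_arm(steps=[[0,0,0,-0.01,0.045,0,0.07],[0,0,0,-0.01,0.045,0,0.07],[0,0,0,-0.01,0.045,0,0.07],[0,0,0,-0.01,0.03,0,0.07],[0,0,0,0,0,0,0.07]])

```text
clock: 8.45
eef_pos: [498.0, 352.8, 147.5]
tool_rot: [-3.138, -0.003, 1.295]
force: [-0.4, 0.6, -0.4]
width: 69.8
gripper_force: 0.0
```

```bash
python3 look.py; python3 - <<'E'
from h import *
im,d=eyes.get_image("top")
for n in("short_ext_center","strip"):
    for m in finder.cut_out("top",n): print(n,m["confidence"],fit(cloud("top",m["mask"],d)))
E
```

```text
top 0.8 1353 (array([498.6, -74.3]), array([ 45.6, 167.5]), np.float32(162.0), array([495.5, -68.7,  36.6])) along -15.3508 across med/rect -2.5939999999999968 1.9108999999999912
top 0.79 1298 (array([780.2,  12.8]), array([168.1,  50.7]), np.float32(47.9), array([769.9,  14.2,  36. ])) along 224.77829999999997 across med/rect -159.2844 -160.83470000000003
side 0.84 2605 (array([500.1, -52.9]), array([ 80.8, 158.9]), np.float32(162.5), array([488.7, -80.4,  33.2])) along -18.591100000000008 across med/rect 10.548800000000009 -19.054600000000008
side 0.7 1049 (array([772.6,  12.8]), array([161.1,  38.9]), np.float32(47.9), array([746.2, -15.2,  35.2])) along 210.28770000000003 across med/rect -124.40070000000001 -158.69910000000002
[502.37140343 343.52258422 148.3800483 ] [ 0.55431573 -0.72193631 -0.81136911] tcp across -400.2585452161223
short_ext_center 0.67 (array([ 471.1, -199.2]), array([49.5, 85.3]), np.float32(166.6), array([ 469.4, -189.8,   36.2]))
strip 0.8 (array([510.2, -76.7]), array([ 31.7, 219.8]), np.float32(164.4), array([ 5.904e+02, -9.570e+01,  2.000e-01]))
strip 0.3 (array([ 469.3, -193.7]), array([37.1, 79. ]), np.float32(165.8), array([ 469.1, -189.6,   36.8]))
```

View pics/both.png

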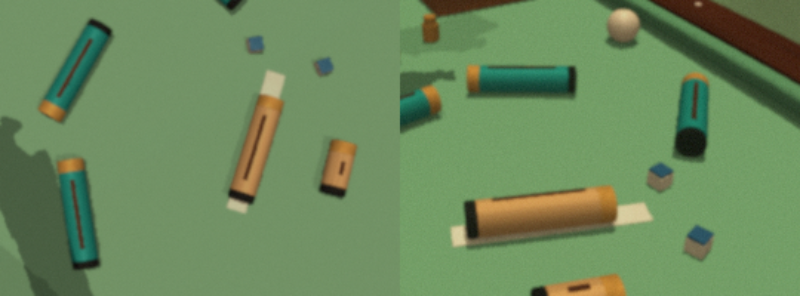

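The extension lies along the middle of the strip (left half, px 257,148). It's about 2 mm off the centre line, 15 mm off lengthways and 2° off in angle, after a full roll. The short extension hasn't moved and the arm is clear.

```bash
python3 -c "
from cell import ctrl;print(ctrl.finish_job())"
```

```text
the job is handed in; nothing more can be done
None
```

I rolled the long extension onto the middle of the strip, pushing it from behind with the fingertips and never lifting it. It lies about 2 mm off the centre line, 15 mm off lengthways and 2° off in angle. The short extension wasn't moved, and the job is handed in with no verdict reported back.

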